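Build up the spindle and swing the keeper over it

ROBOT

A 7-joint arm with a two-finger parallel gripper is mounted at the origin on the work surface; the furniture and walls round the work are solid. World frame = base frame: x ahead of the robot, y to its left, z up, the work surface at z = 0. Lengths are in m, angles in degrees, forces in N, time in s.
With the tool pointing down it reaches from about 0.35 to 0.9 m from the base axis. Payload 19.9 kg.
Tool frame: the origin (TCP) lies between the finger pads; the fingertips stand 17 mm ahead of it and the grasp point (between the pads) lies 2 mm behind it (r.tcp_to_tips is the distance from the TCP to the fingertips, in m); z points along the fingers, y is the line along which they close (so a half turn about z gives the same grasp; the last joint's range is limited). The gripper opens to 94 mm and grips with 3 to 60 N. Pads are 16 mm wide; open, the fingers measure 119 mm over their backs; the gripper's body (75 mm by 177 mm) begins 78 mm behind the grasp point.
Start: joints at [-76.69, 23.915, -0.59, 92.452, 0.269, 63.638, -3.037], TCP at [0.169, 0.602, 0.222] pointing down, gripper open.
Joint ranges: [-161.28, 161.28], [-22.2, 115.67], [-73.04, 71.86], [3.21, 147.25], [-68.34, 248.33], [10.77, 114.83], [-161.83, 161.83]. Speed limits (degrees/s): [108.29, 108.29, 136.94, 136.94, 172.46, 172.46, 172.46].

INTERFACE

Orientations are given as a 3x3 rotation matrix whose columns are the frame's x, y, z axes.
In Python, from bench import sensors, vision, r gives the robot as it stands.
- The arm moves only by the shell command python3 -m jog 'ROWS'. ROWS is JSON, one flat list of numbers, 7 for each row, row after row: the closure, from 0 (fully open) to 1 (shut), then the shift along the tool's x, y, z in cm, then the turn, a rotation vector about the tool's x, y, z in degrees. A call has 1 to 12 rows; each row shifts and turns the commanded pose from where the row before left it, along the tool's axes as they then stand; what a row does not reach is not made up. A row lasts 1/12 s, in which the tool goes at most 41.7 mm and 7.16 degrees, less where a joint would pass 70% of its speed; a pose out of reach is approached as far as the arm can. A call with a gripper value outside its range is refused whole. The fingers move at their own pace and stop on an object; the grip force is fixed at half the most. Time passes only in rows, so rows that do not move let the fingers close. It gives the time, the measured TCP pose, the force, the opening and the grip force at its end, in the units of the state.
- sensors.sense(): the state, without advancing time (a new reading comes with each control period).
- vision.camera(name): name is "scene" or "side" or "wrist"; returns (picture, depth): 420x560x3 uint8, blue, green, red; 420x560 float32, m along the optical axis (not along the pixel's ray), 0 where there is no reading.
- vision.calibration(name): a dict with "fov_y" (degrees; the focal length in pixels is half the picture's height over the tangent of half this angle, whatever the lens; pixels are square), "cx", "cy" (the principal point, pixels), "world_from_camera" (4x4, takes a point from camera to world coordinates). Camera axes: x right, y down, z forward; pixel columns grow to the right and rows downward; lengths in m; the calibration is good to about 2 mm. A picture is of the moment at which its call begins: read the wrist's pose just before it. calibration takes no time and is no camera call; for the wrist camera it gives the pose at the moment of the call.
- r.sign_off(): hands the job in; it is judged then, once.
The state is a dict: "clock": time; "joints": joint angles; "dq": joint speeds; "tau": joint torques, N m; "tool_pos": TCP position; "tcp_rot": TCP orientation; "ft_force": force on the tool from outside, world axes, zero at the start; "moment": the same for the moment, N m; "grip_width": finger opening in m; "grasp_force": force on a finger pad.
Only numpy, scipy, OpenCV 4.12 (cv2) and the standard library are available. Lean on these libraries where they do the work, as an engineer would, in place of code of your own. Each camera call takes 0.05 s, during which the arm holds its last target. There are 200 camera calls.

TASK

Build up the upright spindle: put the flanged bearing on it first, flange down and fully home on the shoulder, then the tall plain spacer on top of the bearing, lowering each one down and not letting it drop. Then push the keeper arm fully round until it lies over the top of the spindle, and leave the tape measure, tin and jar where they are.

Things in the scene. Friction and masses are not known exactly. Their poses are not given: they have to be found in the camera images.
- stand: Steel assembly stand fixed to the bench. Origin on the bench under the centre of its upright spindle; x points away from the robot (within 9 degrees), y to the robot's left, z up; all (x, y) below are in this frame. Round foot 90 mm across and 12 mm high (bolt heads 5 mm more), with a bar 36 mm wide going to y = +108 mm that carries the keeper's pivot pillar.
- shoulder (a point): Centre of the top of the shoulder disc (44 mm across) at the foot of the spindle, 20 mm above the bench. The bearing rests on it: its origin is then here, and the spacer's 34 mm higher.
- spindle_top (a point): Top of the spindle, 120 mm above the bench. The spindle is 16 mm thick and tapers to 8 mm over its last 12 mm.
- bearing: Loose flanged bearing, bare steel, 34 mm high, about 0.3 kg: flange 68 mm across and 12 mm high below, boss 50 mm across above (grip it there), with a through bore of 22 mm upright. Stands flange down on the bench. Origin: centre of its underside.
- spacer: Loose plain spacer tube, bare steel, 60 mm high, 50 mm across, about 0.3 kg, with a through bore of 22 mm upright. Stands on its end on the bench. Bearing and spacer can change places. Origin: centre of its underside.
- keeper (a joint): Angle of the steel keeper arm about its pivot. 0 to 0.3 rad: swung out, pointing away from the robot and a little left (start); 2.07 rad: its stop, lying over the spindle (-y). It points along (cos a, sin a) with a = 0.5 - value: clockwise from above to close. Arm 95 mm long, 16 mm wide, 124 to 135 mm above the bench, 10 mm over the finished stack. Stays where left; 1 to 2 N move it.
- keeper_pivot (a point): The keeper's upright pivot, x = 0, y = +80 mm, 124 mm above the bench, on a pillar 20 mm thick.
- keeper_post (a point): Top centre of the upright post on the keeper arm, to push it by: 14 mm thick, 75 mm from the pivot, from the arm's top (135 mm above the bench) to 172 mm above the bench.
- lever_press: Green hand press, fixed, do not touch; right of the work. Its lever with the red knob reaches from the press toward the robot, over x 434 to 610 mm, y 184 to 240 mm (world), 214 to 327 mm above the bench: keep wrist and gripper clear of it. Two leaf lamps farther right stand up to 0.35 m high.
- tape_measure: Bystander: yellow and black tape measure lying flat, 80 x 73 x 31 mm, right of the press's lever. Origin at its underside.
- button_tin: Bystander: round tin, 61 mm across, 30 mm high, under the press's lever. Origin: centre of its underside.
- bead_jar: Bystander: small jar with black lid, 48 mm across, 56 mm high, right of the stand. Origin: centre of its underside.
Mind the look-alikes: they are no part of the job. Leave any green look-alike of the spacer alone.

How it is judged:
By the outcome, as a careful person would: the job done as asked, in the order asked, and still so for the second after the job is handed in, with the robot touching nothing.
It also fails if it takes over 72 s, if anything falls off the work surface, if the arm or the gripper's body presses on something with over 40 N, if the wrist force passes 120 N, or if a joint passes its speed limit or range.

## Working session

There is one attempt and no reset: what is moved stays moved. The work goes in short steps, Python scripts to look and compute and a shell command to move; the robot and the scene stay as the last step left them, time stands still between calls to the robot, and variables do not carry over. Pictures are saved under pics/ and viewed, at most 10 in all, crops included, and the job is handed in when it is done.

```bash
mkdir -p pics; cat > h.py <<'E'
import numpy as np, cv2
from bench import sensors, vision, r
def cam(n):
    c=vision.calibration(n); p,d=vision.camera(n); return p,d,c
def foc(c): return 210/np.tan(np.radians(c["fov_y"]/2))
def pts(d,c):
    f=foc(c); v,u=np.mgrid[:420,:560]
    P=np.stack([(u-c["cx"])/f*d,(v-c["cy"])/f*d,d],-1); T=np.array(c["world_from_camera"])
    return P@T[:3,:3].T+T[:3,3]
def ray(u,v,z,c):
    f=foc(c);T=np.array(c["world_from_camera"]); D=T[:3,:3]@np.array([(u-c["cx"])/f,(v-c["cy"])/f,1]); o=T[:3,3]
    return o+D*(z-o[2])/D[2]
E
python3 - <<'E'
from h import *
for n in("scene","side"):
    p,d,c=cam(n); np.savez(f"{n}.npz",p=p,d=d); cv2.imwrite(f"pics/{n}.png",cv2.resize(p,(784,588))); print(n,c["fov_y"],np.round(c["world_from_camera"],2).tolist(),(d>0).mean())
s=sensors.sense(); print(np.round(s["tcp_rot"],3).tolist(),s["tool_pos"],s["clock"],s["grip_width"])
E
```

```text
scene 50.05727821286439 [[0.89, -0.35, 0.3, 0.17], [-0.46, -0.67, 0.58, -0.44], [-0.0, -0.65, -0.76, 0.94], [0.0, 0.0, 0.0, 1.0]] 0.9958503401360544
side 55.22653271704297 [[0.87, -0.26, 0.41, 0.11], [-0.48, -0.49, 0.73, -0.54], [0.01, -0.83, -0.56, 0.66], [0.0, 0.0, 0.0, 1.0]] 0.9958375850340137
[[-0.963, 0.27, -0.0], [0.27, 0.963, -0.001], [-0.0, -0.001, -1.0]] [0.16890556 0.60139842 0.22191187] 0.1 0.0938450792594307
```

View pics/scene.png

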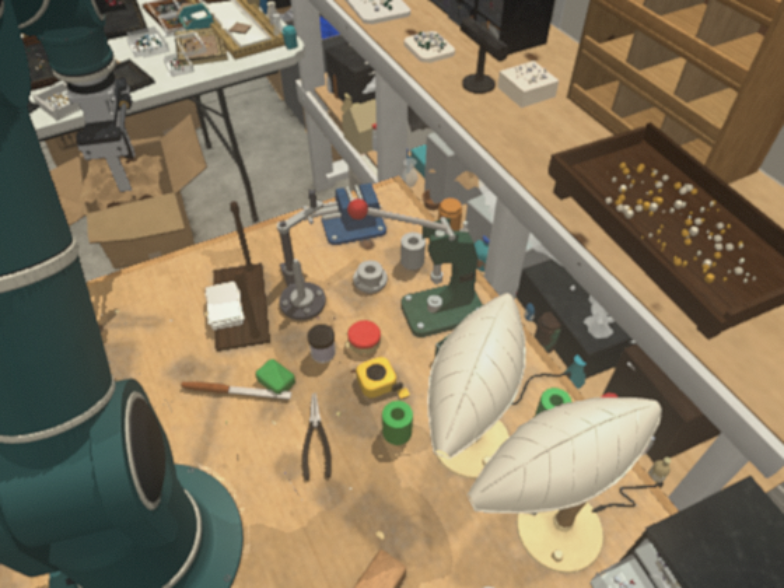

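View pics/side.png

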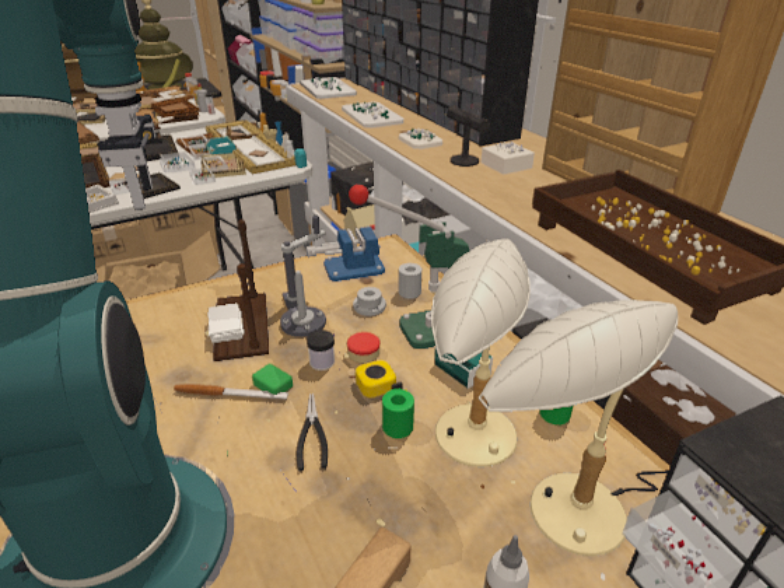

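The scene view (784 px wide) shows the stand's spindle at (299,285), the keeper pillar at (287,250), the flanged bearing at (370,276) and a grey tube at (412,250). Two green tubes are at (397,422) and (555,400). The red knob is at (358,208).

Spacer candidates are the grey tube (412,250) and the green tubes (397,422) and (555,400). The grey one fits because it is bare steel, and I'll confirm it in one crop.

```bash
python3 - <<'E'
from h import *
for n,boxes in (("scene",dict(bearing=(370,276,20),spacer=(412,250,20),stand=(300,265,40),knob=(358,208,10))),("side",dict(bearing=(369,300,20),spacer=(409,280,20),stand=(300,280,45),knob=(358,194,10)))):
    z=np.load(n+".npz"); c=vision.calibration(n); P=pts(z["d"],c)
    for k,(u,v,w) in boxes.items():
        q=P[int((v-w)/1.4):int((v+w)/1.4),int((u-w)/1.4):int((u+w)/1.4)].reshape(-1,3)
        bands={"bearing":[(.028,.04),(.009,.016)],"spacer":[(.054,.066)],"stand":[(.016,.024),(.09,.116),(.11,.123),(.126,.142),(.145,.18)],"knob":[(.15,.4)]}[k]
        for a,b in bands:
            s=q[(q[:,2]>a)&(q[:,2]<b)]
            if len(s): print(n,k,(a,b),len(s),"med",s.mean(0).round(4),"mid",((s.max(0)+s.min(0))/2).round(4),"ext",np.ptp(s,0).round(4))
p=np.load("scene.npz")["p"]; cv2.imwrite("pics/crop.png",cv2.resize(p[130:235,180:330],(780,546),interpolation=cv2.INTER_CUBIC))
E
```

```text
scene bearing (0.028, 0.04) 179 med [0.5209 0.322  0.0343] mid [0.5215 0.3238 0.0337] ext [0.0476 0.0521 0.0106]
scene bearing (0.009, 0.016) 139 med [0.5158 0.3111 0.0127] mid [0.522  0.3204 0.0125] ext [0.0659 0.0604 0.0069]
scene spacer (0.054, 0.066) 171 med [0.6198 0.329  0.0601] mid [0.6209 0.3308 0.06  ] ext [0.0486 0.0497 0.0119]
scene stand (0.016, 0.024) 183 med [0.387  0.3496 0.0195] mid [0.4192 0.402  0.0198] ext [0.2143 0.1813 0.0077]
scene stand (0.09, 0.116) 100 med [0.3838 0.3714 0.1038] mid [0.3859 0.3707 0.1032] ext [0.0261 0.0913 0.0254]
scene stand (0.11, 0.123) 53 med [0.3841 0.3704 0.1163] mid [0.3861 0.3717 0.1164] ext [0.0234 0.0893 0.0126]
scene stand (0.126, 0.142) 58 med [0.3895 0.4075 0.1343] mid [0.395  0.4096 0.1343] ext [0.0336 0.0179 0.0154]
scene knob (0.15, 0.4) 162 med [0.4532 0.2112 0.312 ] mid [0.4547 0.2147 0.3085] ext [0.0283 0.0284 0.0232]
side bearing (0.028, 0.04) 145 med [0.5209 0.321  0.0335] mid [0.5227 0.3227 0.0327] ext [0.0484 0.0508 0.0094]
side bearing (0.009, 0.016) 115 med [0.5163 0.31   0.0124] mid [0.5218 0.3212 0.0125] ext [0.0658 0.062  0.0069]
side spacer (0.054, 0.066) 127 med [0.6204 0.3277 0.0595] mid [0.6223 0.3299 0.0586] ext [0.0482 0.0494 0.0092]
side stand (0.016, 0.024) 172 med [0.3908 0.3599 0.0197] mid [0.4303 0.421  0.02  ] ext [0.2345 0.2196 0.0079]
side stand (0.09, 0.116) 115 med [0.3858 0.3719 0.103 ] mid [0.4545 0.4018 0.1031] ext [0.1606 0.1526 0.0251]
side stand (0.11, 0.123) 59 med [0.385  0.3754 0.116 ] mid [0.3874 0.3725 0.1165] ext [0.0263 0.0911 0.0128]
side stand (0.126, 0.142) 162 med [0.4189 0.4184 0.1332] mid [0.4295 0.4192 0.1339] ext [0.1014 0.0388 0.0157]
side knob (0.15, 0.4) 149 med [0.4527 0.2097 0.3086] mid [0.4551 0.2134 0.3065] ext [0.0265 0.0248 0.0277]
```

View pics/crop.png

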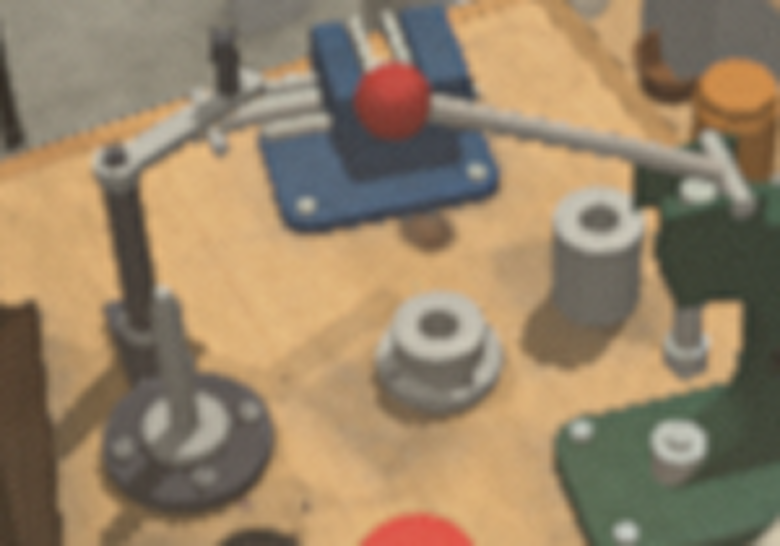

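The crop confirms it. The bearing is at (438,350), with its flange and bore clear; the grey bare-steel tube is at (598,255); the spindle is at (165,295) and the pivot at (117,160). Next I'll fit the stand and check obstacle heights.

```bash
cat >> h.py <<'E'
from scipy.spatial.transform import Rotation as Ro
def plan(target,yaw_y_deg,nrow,pos=None,Rm=None):
    """rows from pose to target; tool down with tool y at given azimuth"""
    s=sensors.sense(); p=np.array(s["tool_pos"] if pos is None else pos); R=np.array(s["tcp_rot"] if Rm is None else Rm)
    a=np.radians(yaw_y_deg); y=np.array([np.cos(a),np.sin(a),0]); z=np.array([0,0,-1.]); G=np.stack([np.cross(y,z),y,z],1)
    rv=Ro.from_matrix(R.T@G).as_rotvec()/nrow; d=(np.array(target)-p)/nrow; dR=Ro.from_rotvec(rv).as_matrix(); out=[]
    for i in range(nrow):
        out.append(np.r_[R.T@d*100,np.degrees(rv)].round(2).tolist()); R=R@dR
    for o in out: print(o)
    return out
E
python3 - <<'E'
from h import *
for n in("scene","side"):
    z=np.load(n+".npz"); c=vision.calibration(n); P=pts(z["d"],c).reshape(-1,3)
    def b(x0,x1,y0,y1,z0,z1):
        s=P[(P[:,0]>x0)&(P[:,0]<x1)&(P[:,1]>y0)&(P[:,1]<y1)&(P[:,2]>z0)&(P[:,2]<z1)]
        return s
    for nm,a in dict(spin_low=(.34,.43,.28,.365,.03,.105),spin_top=(.34,.43,.28,.365,.116,.125),shoulder=(.34,.43,.28,.365,.0185,.0215),foot=(.3,.45,.25,.365,.0105,.0135),pillar=(.36,.43,.38,.44,.04,.115),pivtop=(.36,.405,.38,.44,.125,.15),arm=(.41,.5,.38,.5,.125,.14),post=(.4,.52,.38,.52,.15,.18)).items():
        s=b(*a)
        if len(s): print(n,nm,len(s),s.mean(0).round(4),s.min(0).round(3),s.max(0).round(3))
    for nm,a in dict(tall_left=(.1,.36,.3,.8,.1,.6),around_spacer=(.5,.8,.24,.45,.07,.6)).items():
        s=b(*a); print(n,nm,len(s),s.min(0).round(3) if len(s) else '',s.max(0).round(3) if len(s) else '')
plan((.522,.322,.26),0,11)
E
```

```text
scene spin_low 117 [0.3791 0.329  0.0683] [0.373 0.324 0.03 ] [0.388 0.335 0.105]
scene spin_top 14 [0.3805 0.3337 0.1191] [0.377 0.327 0.117] [0.385 0.34  0.122]
scene shoulder 86 [0.3789 0.3309 0.0201] [0.342 0.301 0.019] [0.415 0.356 0.021]
scene foot 251 [0.3708 0.3265 0.0122] [0.301 0.288 0.011] [0.424 0.365 0.013]
scene pillar 144 [0.3877 0.4072 0.0792] [0.38  0.401 0.041] [0.4   0.416 0.114]
scene pivtop 80 [0.3899 0.41   0.1361] [0.378 0.401 0.125] [0.405 0.428 0.146]
scene arm 145 [0.4433 0.4281 0.1336] [0.411 0.412 0.126] [0.481 0.449 0.139]
scene post 49 [0.4596 0.4338 0.1641] [0.454 0.426 0.15 ] [0.467 0.444 0.176]
scene tall_left 5140 [0.106 0.371 0.1  ] [0.325 0.681 0.6  ]
scene around_spacer 48 [0.533 0.436 0.071] [0.602 0.45  0.089]
side spin_low 141 [0.3796 0.3293 0.0685] [0.373 0.325 0.031] [0.389 0.339 0.105]
side spin_top 11 [0.38   0.333  0.1191] [0.376 0.327 0.116] [0.385 0.339 0.121]
side shoulder 67 [0.3791 0.3281 0.0201] [0.346 0.294 0.019] [0.415 0.354 0.021]
side foot 255 [0.3704 0.3248 0.0122] [0.3   0.288 0.011] [0.424 0.365 0.013]
side pillar 154 [0.3879 0.4074 0.0804] [0.38  0.402 0.04 ] [0.401 0.417 0.115]
side pivtop 67 [0.3903 0.4092 0.1348] [0.379 0.4   0.126] [0.405 0.423 0.144]
side arm 118 [0.4436 0.4269 0.133 ] [0.41  0.412 0.125] [0.48 0.45 0.14]
side post 45 [0.4602 0.4336 0.1635] [0.454 0.426 0.151] [0.468 0.441 0.174]
side tall_left 5565 [0.108 0.418 0.1  ] [0.325 0.682 0.573]
side around_spacer 81 [0.538 0.436 0.07 ] [0.601 0.45  0.09 ]
[-3.78, -1.58, -0.34, -0.0, 0.0, 6.76]
[-3.94, -1.12, -0.34, -0.0, 0.0, 6.76]
[-4.04, -0.65, -0.34, -0.0, 0.0, 6.76]
[-4.09, -0.17, -0.35, -0.0, 0.0, 6.76]
[-4.08, 0.31, -0.35, -0.0, 0.0, 6.76]
[-4.02, 0.79, -0.35, -0.0, 0.0, 6.76]
[-3.9, 1.26, -0.35, -0.0, 0.0, 6.76]
[-3.72, 1.71, -0.35, -0.0, 0.0, 6.76]
[-3.49, 2.13, -0.35, -0.0, 0.0, 6.76]
[-3.22, 2.53, -0.35, -0.0, 0.0, 6.76]
[-2.9, 2.89, -0.35, -0.0, 0.0, 6.76]
```

```bash
python3 - <<'E'
from h import *
z=np.load("scene.npz"); c=vision.calibration("scene"); P=pts(z["d"],c)
for u,v in((235,206),(236,212),(240,230),(248,262)): print(u,v,P[int(v/1.4)-1:int(v/1.4)+2,int(u/1.4)-3:int(u/1.4)+4].reshape(-1,3)[:, :].round(3)[[0,3,7,9,10,11,17]].tolist())
E
```

```text
235 206 [[0.312, 0.457, 0.183], [0.318, 0.449, 0.187], [0.31, 0.45, 0.186], [0.315, 0.449, 0.185], [0.317, 0.449, 0.184], [0.32, 0.448, 0.184], [0.316, 0.447, 0.183]]
236 212 [[0.311, 0.452, 0.175], [0.318, 0.45, 0.173], [0.31, 0.452, 0.171], [0.315, 0.447, 0.173], [0.317, 0.446, 0.173], [0.32, 0.449, 0.17], [0.317, 0.45, 0.167]]
240 230 [[0.483, 1.555, -0.883], [0.317, 0.45, 0.127], [0.331, 0.589, -0.001], [0.315, 0.452, 0.124], [0.317, 0.451, 0.124], [0.319, 0.447, 0.126], [0.316, 0.448, 0.123]]
248 262 [[0.317, 0.494, -0.001], [0.318, 0.449, 0.041], [0.315, 0.489, 0.001], [0.315, 0.452, 0.035], [0.317, 0.449, 0.037], [0.319, 0.447, 0.038], [0.317, 0.45, 0.032]]
```

```bash
python3 - <<'E'
from h import *
u_=np.array([.169,.602])/np.hypot(.169,.602); n_=np.array([-u_[1],u_[0]])
A=[]
for n in("scene","side"):
    z=np.load(n+".npz"); A.append(pts(z["d"],vision.calibration(n)).reshape(-1,3))
P=np.vstack(A); t=P[:,:2]@u_; w=P[:,:2]@n_
for a in np.arange(.2,.7,.04):
    s=(P[:,2]>a)&(P[:,2]<a+.04)&(abs(w)<.12)&(t>.15)&(t<.8)
    if s.any(): print(a.round(2),s.sum(),"radial",np.percentile(t[s],[2,98]).round(3),"lat",np.percentile(w[s],[2,98]).round(3))
E
```

```text
0.2 331 radial [0.564 0.682] lat [-0.01   0.009]
0.24 340 radial [0.563 0.68 ] lat [-0.011  0.009]
0.28 662 radial [0.542 0.692] lat [-0.034  0.031]
0.32 1761 radial [0.536 0.703] lat [-0.034  0.03 ]
0.36 978 radial [0.582 0.622] lat [-0.035  0.031]
0.4 1225 radial [0.577 0.627] lat [-0.047  0.039]
0.44 1596 radial [0.578 0.623] lat [-0.046  0.038]
0.48 1562 radial [0.553 0.618] lat [-0.06   0.045]
0.52 1430 radial [0.474 0.613] lat [-0.064  0.034]
0.56 541 radial [0.156 0.528] lat [-0.069  0.01 ]
0.6 512 radial [0.151 0.423] lat [-0.071 -0.027]
0.64 857 radial [0.151 0.335] lat [-0.072 -0.045]
0.68 210 radial [0.17  0.244] lat [-0.073 -0.067]
```

```bash
python3 -m jog '[0,-3.8,-1.6,-0.6,0,0,6.8, 0,-3.9,-1.1,-0.6,0,0,6.8, 0,-4.0,-0.6,-0.6,0,0,6.8, 0,-4.1,-0.2,-0.6,0,0,6.8, 0,-4.1,0.3,-0.6,0,0,6.8, 0,-4.0,0.8,-0.6,0,0,6.8, 0,-3.9,1.3,-0.6,0,0,6.8]'
```

```text
clock: 0.68
tool_pos: [0.3945, 0.4224, 0.2647]
tcp_rot: [[-0.444, 0.896, -0.0], [0.896, 0.444, -0.0], [-0.0, -0.0, -1.0]]
ft_force: [0.2, 0.3, -1.0]
grip_width: 0.094
grasp_force: 0.0
```

```bash
python3 - <<'E'
from h import *
plan((.522,.322,.20),0,6)
E
```

```text
[-2.44, 1.16, 1.08, -0.0, 0.0, 4.4]
[-2.35, 1.34, 1.08, -0.0, 0.0, 4.4]
[-2.24, 1.52, 1.08, -0.0, 0.0, 4.4]
[-2.11, 1.69, 1.08, -0.0, 0.0, 4.4]
[-1.98, 1.84, 1.08, -0.0, 0.0, 4.4]
[-1.83, 1.99, 1.08, -0.0, 0.0, 4.4]
```

```bash
python3 -m jog '[0,-2.4,1.2,1.1,0,0,4.4, 0,-2.4,1.3,1.1,0,0,4.4, 0,-2.2,1.5,1.1,0,0,4.4, 0,-2.1,1.7,1.1,0,0,4.4, 0,-2.0,1.8,1.1,0,0,4.4, 0,-1.8,2.0,1.1,0,0,4.4, 0,0,0,0,0,0,0]'; python3 - <<'E'
from h import *
p,d,c=cam("wrist"); cv2.imwrite("pics/w1.png",p); P=pts(d,c).reshape(-1,3)
for a,b in((.030,.038),(.009,.016)):
    s=P[(abs(P[:,0]-.522)<.06)&(abs(P[:,1]-.322)<.06)&(P[:,2]>a)&(P[:,2]<b)]
    if len(s): print(len(s),s.mean(0).round(4),s.min(0).round(4),s.max(0).round(4))
print(np.round(c["world_from_camera"],2).tolist())
plan((.522,.322,.12),0,2)
E
```

```text
clock: 1.27
tool_pos: [0.5238, 0.3198, 0.1962]
tcp_rot: [[0.005, 1.0, -0.001], [1.0, -0.005, -0.004], [-0.004, -0.001, -1.0]]
ft_force: [0.8, -0.6, 0.4]
grip_width: 0.094
grasp_force: 0.0
1777 [0.5219 0.3241 0.0341] [0.4969 0.2983 0.0301] [0.5465 0.3481 0.0366]
1351 [0.5219 0.3302 0.0122] [0.4882 0.2908 0.0091] [0.555  0.3572 0.0159]
[[1.0, -0.01, -0.0, 0.52], [-0.01, -0.97, -0.23, 0.39], [-0.0, 0.23, -0.97, 0.36], [0.0, 0.0, 0.0, 1.0]]
[0.01, -0.0, 3.85, -0.03, 0.07, 0.01]
[0.0, -0.01, 3.85, -0.03, 0.07, 0.01]
```

View pics/w1.png

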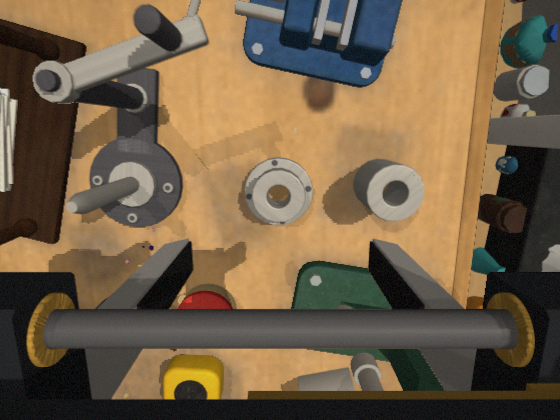

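The wrist view shows the bearing at (280,190), the spacer at (390,190), the spindle tip at (80,207) and the keeper post at (155,22). It puts the bearing at (0.522, 0.323), which agrees with the other views. Descending.

```bash
python3 -m jog '[0,0.1,0,3,0,0,0, 0,0,0,3.5,0,0,0, 0,0,0,3.5,0,0,0, 0,0,0,3,0,0,0, 0,0,0,1.5,0,0,0, 0,0,0,0.7,0,0,0, 0,0,0,0,0,0,0, 0,0,0,0,0,0,0]'; python3 -c "
from h import *
plan((.522,.3228,.033),0,1)"
```

```text
clock: 1.98
tool_pos: [0.521, 0.3263, 0.0473]
tcp_rot: [[-0.006, 1.0, 0.0], [1.0, 0.006, 0.0], [0.0, 0.0, -1.0]]
ft_force: [0.1, -0.4, 0.0]
grip_width: 0.0938
grasp_force: 0.0
[-0.35, 0.1, 1.43, 0.03, -0.03, 0.36]
```

```bash
python3 -m jog '[0,-0.3,0.1,0.7,0,0,0.4, 0,0,0,0.7,0,0,0, 0,0,0,0,0,0,0, 0,0,0,0,0,0,0]'; python3 -c "
from h import *
plan((.522,.3228,.033),0,1)"
```

```text
clock: 2.32
tool_pos: [0.5218, 0.3227, 0.0324]
tcp_rot: [[0.002, 1.0, -0.0], [1.0, -0.002, -0.0], [-0.0, -0.0, -1.0]]
ft_force: [-0.5, 0.4, 0.5]
grip_width: 0.0936
grasp_force: 0.0
[0.01, 0.02, -0.06, -0.01, 0.01, -0.09]
```

```bash
python3 -m jog '[1,0,0,0,0,0,0, 1,0,0,0,0,0,0, 1,0,0,0,0,0,0, 1,0,0,0,0,0,0, 1,0,0,0,0,0,0, 1,0,0,0,0,0,0, 1,0,0,0,0,0,0, 1,0,0,0,0,0,0]'
```

```text
clock: 2.98
tool_pos: [0.5219, 0.3227, 0.0325]
tcp_rot: [[0.001, 1.0, 0.0], [1.0, -0.001, -0.0], [-0.0, 0.0, -1.0]]
ft_force: [0.3, -0.2, -0.3]
grip_width: 0.049
grasp_force: 29.9
```

```bash
python3 -m jog '[1,0,0,-1,0,0,0, 1,0,0,-2.5,0,0,0, 1,0,0,-3.5,0,0,0, 1,0,0,-3.5,0,0,0, 1,0,0,-3,0,0,0, 1,0,0,-1.5,0,0,0, 1,0,0,0,0,0,0, 1,0,0,0,0,0,0]'; python3 - <<'E'
from h import *
p,d,c=cam("wrist"); P=pts(d,c).reshape(-1,3)
def b(x0,x1,y0,y1,z0,z1):
    return P[(P[:,0]>x0)&(P[:,0]<x1)&(P[:,1]>y0)&(P[:,1]<y1)&(P[:,2]>z0)&(P[:,2]<z1)]
for nm,a in dict(spin_low=(.34,.43,.3,.365,.03,.105),spin_top=(.34,.43,.3,.365,.1185,.125),shoulder=(.34,.43,.3,.37,.018,.022),pivtop=(.36,.405,.38,.44,.134,.15),post=(.4,.52,.38,.52,.15,.18)).items():
    s=b(*a)
    if len(s): print(nm,len(s),s.mean(0).round(4),s.min(0).round(3),s.max(0).round(3))
plan((.3815,.334,.185),0,4)
E
```

```text
clock: 3.65
tool_pos: [0.5218, 0.3228, 0.1829]
tcp_rot: [[0.001, 1.0, 0.001], [1.0, -0.001, 0.001], [0.001, 0.001, -1.0]]
ft_force: [-1.3, 0.4, -5.3]
grip_width: 0.0488
grasp_force: 29.9
spin_low 965 [0.386  0.3357 0.0724] [0.377 0.326 0.03 ] [0.389 0.342 0.105]
spin_top 156 [0.381  0.3338 0.12  ] [0.376 0.329 0.119] [0.385 0.338 0.122]
shoulder 1255 [0.384  0.335  0.0202] [0.343 0.3   0.018] [0.419 0.355 0.022]
pivtop 1789 [0.3929 0.4133 0.1381] [0.378 0.401 0.134] [0.405 0.426 0.145]
post 1311 [0.4628 0.4346 0.1682] [0.454 0.429 0.15 ] [0.468 0.443 0.176]
[0.28, -3.5, -0.08, -0.01, 0.01, -0.02]
[0.28, -3.5, -0.08, -0.01, 0.01, -0.02]
[0.28, -3.5, -0.08, -0.01, 0.01, -0.02]
[0.29, -3.5, -0.08, -0.01, 0.01, -0.02]
```

```bash
python3 -m jog '[1,0.2,-2.5,0,0,0,0, 1,0.3,-3.5,0,0,0,0, 1,0.3,-3.5,0,0,0,0, 1,0.3,-3,0,0,0,0, 1,0,-1.5,0,0,0,0, 1,0,0,0,0,0,0, 1,0,0,0,0,0,0]'; python3 - <<'E'
from h import *
plan((.381,.334,.183),0,1)
p,d,c=cam("side"); cv2.imwrite("pics/s2.png",cv2.resize(p[120:270,140:340],(800,600)))
E
```

```text
clock: 4.28
tool_pos: [0.3809, 0.3337, 0.1814]
tcp_rot: [[0.0, 1.0, -0.001], [1.0, -0.0, -0.001], [-0.001, -0.001, -1.0]]
ft_force: [0.0, -0.2, -3.6]
grip_width: 0.0487
grasp_force: 29.9
[0.03, 0.01, -0.16, -0.07, 0.08, -0.01]
```

View pics/s2.png

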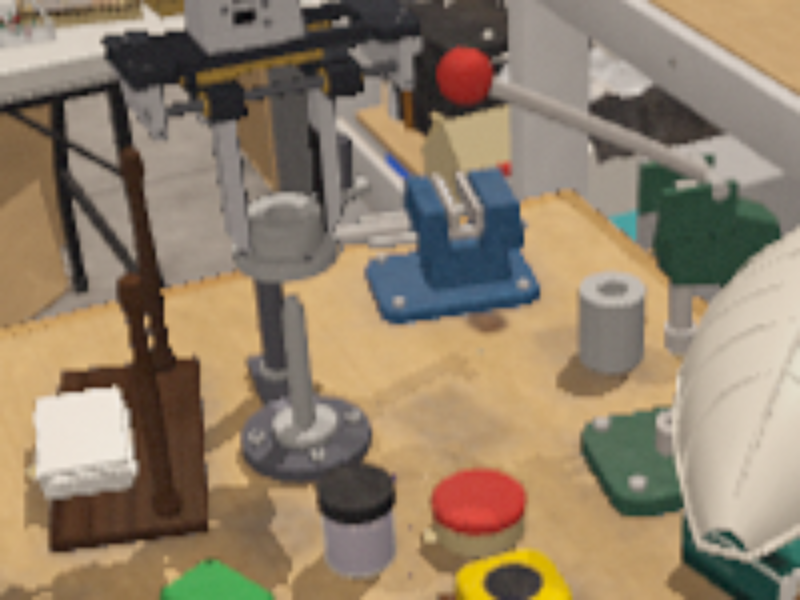

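The crop shows the held bearing at (290,235), directly above the spindle tip at (292,300), level and clear of the keeper. Lowering.

```bash
python3 -m jog '[1,0,0,1.5,0,0,0, 1,0,0,1.5,0,0,0, 1,0,0,1.5,0,0,0, 1,0,0,1.5,0,0,0, 1,0,0,0,0,0,0, 1,0,0,0,0,0,0]'; python3 -m jog '[1,0,0,1.5,0,0,0, 1,0,0,1.5,0,0,0, 1,0,0,1.5,0,0,0, 1,0,0,1.2,0,0,0, 1,0,0,0,0,0,0, 1,0,0,0,0,0,0]';python3 -c "
from h import *
plan((.381,.334,.0525),0,1)"
```

```text
clock: 4.83
tool_pos: [0.3823, 0.3332, 0.1217]
tcp_rot: [[0.003, 1.0, -0.001], [1.0, -0.003, -0.002], [-0.002, -0.001, -1.0]]
ft_force: [-0.3, -0.0, -4.0]
grip_width: 0.0486
grasp_force: 29.9
clock: 5.33
tool_pos: [0.3824, 0.3339, 0.066]
tcp_rot: [[0.002, 1.0, 0.0], [1.0, -0.002, -0.0], [-0.0, 0.0, -1.0]]
ft_force: [-0.2, 0.3, -3.1]
grip_width: 0.0488
grasp_force: 29.9
[0.01, -0.14, 1.35, 0.01, 0.02, -0.12]
```

```bash
python3 -m jog '[1,0,-0.1,0.6,0,0,0, 1,0,0,0.4,0,0,0, 1,0,0,0.2,0,0,0, 1,0,0,0.1,0,0,0, 1,0,0,0,0,0,0, 1,0,0,0,0,0,0]'
```

```text
clock: 5.83
tool_pos: [0.381, 0.334, 0.0526]
tcp_rot: [[0.002, 1.0, 0.0], [1.0, -0.002, 0.0], [0.0, 0.0, -1.0]]
ft_force: [0.3, 0.4, -3.6]
grip_width: 0.0485
grasp_force: 29.9
```

```bash
python3 -m jog '[1,0,0,0.1,0,0,0, 1,0,0,0,0,0,0, 1,0,0,0,0,0,0]'
```

```text
clock: 6.08
tool_pos: [0.3811, 0.3342, 0.0523]
tcp_rot: [[0.002, 1.0, 0.0], [1.0, -0.002, 0.001], [0.001, 0.0, -1.0]]
ft_force: [-4.9, -3.5, 15.9]
grip_width: 0.0486
grasp_force: 30.0
```

Contact came exactly at home height (underside 0.020). Releasing and rising.

```bash
python3 -m jog '[0.8,0,0,0,0,0,0, 0.5,0,0,0,0,0,0, 0.2,0,0,0,0,0,0, 0,0,0,0,0,0,0, 0,0,0,0,0,0,0, 0,0,0,0,0,0,0]'; python3 -m jog '[0,0,0,-2,0,0,0, 0,0,0,-3,0,0,0, 0,0,0,-4,0,0,0, 0,0,0,-4,0,0,0, 0,0,0,-1,0,0,0, 0,0,0,0,0,0,0, 0,0,0,0,0,0,0]'; python3 - <<'E'
from h import *
p,d,c=cam("wrist"); P=pts(d,c).reshape(-1,3)
def b(x0,x1,y0,y1,z0,z1):
    return P[(P[:,0]>x0)&(P[:,0]<x1)&(P[:,1]>y0)&(P[:,1]<y1)&(P[:,2]>z0)&(P[:,2]<z1)]
for nm,a in dict(bosstop=(.34,.43,.3,.37,.045,.062),flange=(.34,.43,.29,.38,.027,.037),spacer=(.57,.67,.28,.38,.055,.065)).items():
    s=b(*a)
    if len(s): print(nm,len(s),np.median(s,0).round(4),s.min(0).round(3),s.max(0).round(3))
plan((.6215,.330,.2),0,8)
E
```

```text
clock: 6.58
tool_pos: [0.381, 0.3341, 0.0515]
tcp_rot: [[0.001, 1.0, 0.0], [1.0, -0.001, 0.0], [0.0, 0.0, -1.0]]
ft_force: [0.4, 0.0, -0.1]
grip_width: 0.0719
grasp_force: 0.0
clock: 7.17
tool_pos: [0.3809, 0.3342, 0.1915]
tcp_rot: [[0.001, 1.0, 0.0], [1.0, -0.001, 0.001], [0.001, 0.0, -1.0]]
ft_force: [-0.2, -0.9, -0.3]
grip_width: 0.094
grasp_force: 0.0
bosstop 1810 [0.3813 0.3404 0.0541] [0.356 0.31  0.045] [0.406 0.359 0.062]
flange 1517 [0.3813 0.3478 0.0322] [0.347 0.302 0.027] [0.414 0.369 0.036]
spacer 1093 [0.6069 0.3295 0.0597] [0.596 0.306 0.055] [0.623 0.355 0.063]
[-0.04, 3.01, -0.12, -0.0, 0.0, -0.01]
[-0.04, 3.01, -0.12, -0.0, 0.0, -0.01]
[-0.04, 3.01, -0.12, -0.0, 0.0, -0.01]
[-0.04, 3.01, -0.12, -0.0, 0.0, -0.01]
[-0.05, 3.01, -0.12, -0.0, 0.0, -0.01]
[-0.05, 3.01, -0.12, -0.0, 0.0, -0.01]
[-0.05, 3.01, -0.12, -0.0, 0.0, -0.01]
[-0.05, 3.01, -0.12, -0.0, 0.0, -0.01]
```

Bearing is home: boss top at 0.054, flange top at 0.032, centred at x 0.381. Now the spacer.

```bash
python3 -m jog '[0,0,2.5,0,0,0,0, 0,0,3.5,0,0,0,0, 0,-0.1,4,-0.2,0,0,0, 0,-0.1,4,-0.2,0,0,0, 0,-0.1,4,-0.2,0,0,0, 0,-0.1,3.5,-0.2,0,0,0, 0,0,2.5,0,0,0,0, 0,0,0,0,0,0,0, 0,0,0,0,0,0,0]'; python3 - <<'E'
from h import *
p,d,c=cam("wrist"); P=pts(d,c).reshape(-1,3)
s=P[(abs(P[:,0]-.62)<.05)&(abs(P[:,1]-.33)<.05)&(P[:,2]>.056)&(P[:,2]<.065)]
print(len(s),s.mean(0).round(4),s.min(0).round(4),s.max(0).round(4))
print(np.round(sensors.sense()["joints"],1))
p,d,c=cam("scene"); cv2.imwrite("pics/s3.png",cv2.resize(p[20:290,60:420],(800,600)))
plan((.6215,.330,.048),0,1)
E
```

```text
clock: 7.97
tool_pos: [0.6212, 0.3284, 0.1966]
tcp_rot: [[0.003, 1.0, -0.003], [1.0, -0.003, -0.003], [-0.003, -0.002, -1.0]]
ft_force: [-0.5, -0.6, -1.0]
grip_width: 0.0939
grasp_force: 0.0
2058 [0.6219 0.3312 0.0601] [0.5978 0.3061 0.056 ] [0.6463 0.3551 0.0627]
[-45.3  34.8  22.8  81.9 -14.   66.2 -20.6]
[0.06, 0.2, 14.99, -0.12, 0.06, -0.07]
```

View pics/s3.png

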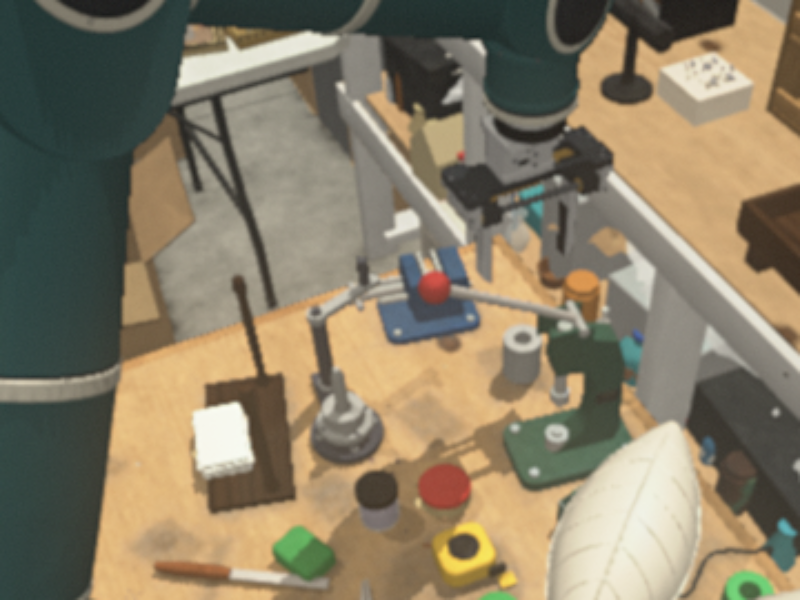

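The scene crop shows the bearing seated on the stand at (347,425), the gripper at (525,180), and the elbow swung left, well clear of the knob (435,288). The spacer measures at (0.622, 0.3306). Descending.

```bash
python3 -m jog '[0,0.1,0.1,2.5,0,0,0, 0,0.1,0,3.5,0,0,0, 0,0,0,3.5,0,0,0, 0,0,0,3,0,0,0, 0,0,0,1.5,0,0,0, 0,0,0,0,0,0,0, 0,0,0,0,0,0,0]'; python3 -c "
from h import *
plan((.622,.3306,.048),0,1)"
```

```text
clock: 8.65
tool_pos: [0.6217, 0.3319, 0.0601]
tcp_rot: [[0.001, 1.0, -0.0], [1.0, -0.001, -0.0], [-0.0, -0.0, -1.0]]
ft_force: [0.1, 0.0, 0.6]
grip_width: 0.0937
grasp_force: 0.0
[-0.13, 0.03, 1.21, -0.01, 0.01, -0.06]
```

```bash
python3 -m jog '[0,-0.1,0,0.7,0,0,0, 0,0,0,0.5,0,0,0, 0,0,0,0,0,0,0, 0,0,0,0,0,0,0, 1,0,0,0,0,0,0, 1,0,0,0,0,0,0, 1,0,0,0,0,0,0, 1,0,0,0,0,0,0, 1,0,0,0,0,0,0, 1,0,0,0,0,0,0, 1,0,0,0,0,0,0, 1,0,0,0,0,0,0]'
```

```text
clock: 9.65
tool_pos: [0.6219, 0.3306, 0.0475]
tcp_rot: [[0.001, 1.0, 0.0], [1.0, -0.001, -0.0], [-0.0, 0.0, -1.0]]
ft_force: [-0.1, 0.1, -0.0]
grip_width: 0.0501
grasp_force: 30.0
```

```bash
python3 -m jog '[1,0,0,-1,0,0,0, 1,0,0,-2.5,0,0,0, 1,0,0,-3.5,0,0,0, 1,0,0,-3.5,0,0,0, 1,0,0,-3,0,0,0, 1,0,0,-1.5,0,0,0, 1,0,0,0,0,0,0, 1,0,0,0,0,0,0]'; python3 -m jog '[1,0,-2.5,0,0,0,0, 1,0,-3.5,0,0,0,0, 1,0.1,-4,0,0,0,0, 1,0.1,-4,0,0,0,0, 1,0.1,-4,0,0,0,0, 1,0,-3.5,0,0,0,0, 1,0,-2,0,0,0,0, 1,0,-0.6,0,0,0,0, 1,0,0,0,0,0,0, 1,0,0,0,0,0,0]';python3 - <<'E'
from h import *
plan((.381,.334,.1975),0,1)
p,d,c=cam("side"); cv2.imwrite("pics/s4.png",cv2.resize(p[120:270,140:340],(800,600)))
E
```

```text
clock: 10.32
tool_pos: [0.6218, 0.3306, 0.1976]
tcp_rot: [[0.001, 1.0, 0.0], [1.0, -0.001, 0.0], [0.0, 0.0, -1.0]]
ft_force: [-0.7, 0.6, -4.5]
grip_width: 0.0498
grasp_force: 30.0
clock: 11.15
tool_pos: [0.3812, 0.3337, 0.1968]
tcp_rot: [[0.001, 1.0, -0.0], [1.0, -0.001, -0.001], [-0.001, -0.0, -1.0]]
ft_force: [-0.2, -0.3, -3.5]
grip_width: 0.0504
grasp_force: 30.0
[0.03, -0.02, -0.07, -0.02, 0.06, -0.08]
```

View pics/s4.png

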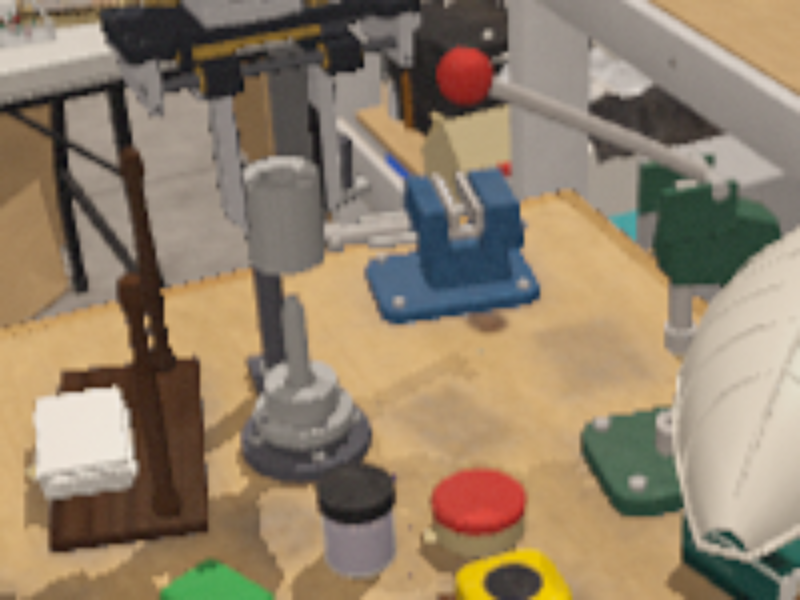

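The spacer (287,215) hangs above the spindle tip (292,300), and the bearing is seated at (297,400). Lowering to just above home.

```bash
python3 -m jog '[1,0,0,1.2,0,0,0, 1,0,0,1.4,0,0,0, 1,0,0,1.4,0,0,0, 1,0,0,1.2,0,0,0, 1,0,0,0,0,0,0, 1,0,0,0,0,0,0]'; python3 -m jog '[1,0,0,1.2,0,0,0, 1,0,0,1.2,0,0,0, 1,0,0,1,0,0,0, 1,0,0,0,0,0,0, 1,0,0,0,0,0,0]';python3 -c "
from h import *
plan((.381,.334,.1015),0,1)"
```

```text
clock: 11.7
tool_pos: [0.3817, 0.3333, 0.1449]
tcp_rot: [[0.003, 1.0, -0.0], [1.0, -0.003, -0.002], [-0.002, -0.0, -1.0]]
ft_force: [0.4, 0.6, -3.7]
grip_width: 0.0499
grasp_force: 30.0
clock: 12.12
tool_pos: [0.3812, 0.3338, 0.1116]
tcp_rot: [[0.002, 1.0, -0.0], [1.0, -0.002, -0.001], [-0.001, -0.0, -1.0]]
ft_force: [-0.1, -0.5, -3.9]
grip_width: 0.0501
grasp_force: 30.0
[0.02, -0.02, 1.01, -0.01, 0.03, -0.11]
```

```bash
python3 -m jog '[1,0,0,0.5,0,0,0, 1,0,0,0.3,0,0,0, 1,0,0,0.1,0,0,0, 1,0,0,0.1,0,0,0, 1,0,0,0,0,0,0, 1,0,0,0,0,0,0]'; python3 -m jog '[1,0,0,0.1,0,0,0, 1,0,0,0,0,0,0, 1,0,0,0,0,0,0]'
```

```text
clock: 12.62
tool_pos: [0.381, 0.334, 0.1016]
tcp_rot: [[0.001, 1.0, 0.0], [1.0, -0.001, 0.0], [0.0, 0.0, -1.0]]
ft_force: [0.4, -0.3, -3.6]
grip_width: 0.0501
grasp_force: 30.0
clock: 12.87
tool_pos: [0.3811, 0.3342, 0.1013]
tcp_rot: [[0.002, 1.0, 0.0], [1.0, -0.002, 0.001], [0.001, 0.0, -1.0]]
ft_force: [-3.4, -3.5, 14.0]
grip_width: 0.05
grasp_force: 30.0
```

Contact came at the expected height (0.0538 above the bench for the spacer's underside). Releasing, rising, then closing the fingers for the push.

```bash
python3 -m jog '[0.8,0,0,0,0,0,0, 0.5,0,0,0,0,0,0, 0.2,0,0,0,0,0,0, 0,0,0,0,0,0,0, 0,0,0,0,0,0,0, 0,0,0,0,0,0,0]'; python3 -m jog '[0,0,0,-1.5,0,0,0, 0,0,0,-3,0,0,0, 0,0,0,-4,0,0,0, 0,0,0,-3,0,0,0, 1,0,0,-0.5,0,0,0, 1,0,0,0,0,0,0, 1,0,0,0,0,0,0]'; python3 - <<'E'
from h import *
p,d,c=cam("wrist"); P=pts(d,c).reshape(-1,3)
def b(x0,x1,y0,y1,z0,z1):
    return P[(P[:,0]>x0)&(P[:,0]<x1)&(P[:,1]>y0)&(P[:,1]<y1)&(P[:,2]>z0)&(P[:,2]<z1)]
for nm,a in dict(spacertop=(.34,.43,.29,.38,.105,.118),pivtop=(.36,.42,.38,.44,.137,.15),posttop=(.4,.52,.38,.52,.169,.18)).items():
    s=b(*a)
    if len(s): print(nm,len(s),np.median(s,0).round(4),s.min(0).round(3),s.max(0).round(3))
plan((.451,.466,.22),0,5)
E
```

```text
clock: 13.37
tool_pos: [0.381, 0.334, 0.1005]
tcp_rot: [[0.002, 1.0, 0.0], [1.0, -0.002, 0.0], [0.0, 0.0, -1.0]]
ft_force: [0.5, 0.5, 1.1]
grip_width: 0.0732
grasp_force: 0.0
clock: 13.95
tool_pos: [0.3807, 0.3339, 0.22]
tcp_rot: [[0.001, 1.0, -0.0], [1.0, -0.001, -0.0], [-0.0, -0.0, -1.0]]
ft_force: [-0.4, 0.6, -0.9]
grip_width: 0.0772
grasp_force: 0.0
spacertop 2789 [0.3809 0.3357 0.1141] [0.357 0.309 0.105] [0.405 0.359 0.118]
pivtop 530 [0.3895 0.413  0.1388] [0.378 0.402 0.137] [0.408 0.424 0.144]
posttop 544 [0.4598 0.4355 0.1724] [0.454 0.429 0.169] [0.467 0.443 0.175]
[2.65, 1.41, -0.02, -0.01, 0.01, -0.02]
[2.65, 1.41, -0.02, -0.01, 0.01, -0.02]
[2.65, 1.41, -0.02, -0.01, 0.01, -0.02]
[2.65, 1.41, -0.01, -0.01, 0.01, -0.02]
[2.65, 1.41, -0.01, -0.01, 0.01, -0.02]
```

```bash
python3 -m jog '[1,2,1,0,0,0,0, 1,3,1.6,0,0,0,0, 1,3.2,1.7,0,0,0,0, 1,3,1.6,0,0,0,0, 1,2,1.1,0,0,0,0, 1,0,0,0,0,0,0, 1,0,0,0,0,0,0]'; python3 -m jog '[1,0,0,1.5,0,0,0, 1,0,0,2.5,0,0,0, 1,0,0,1.5,0,0,0, 1,0,0,0.2,0,0,0, 1,0,0,0,0,0,0]'; python3 - <<'E'
from h import *
s=sensors.sense(); p=np.array(s["tool_pos"])
piv=np.array([.390,.413]); prev=p[:2]
def row(q):
    global prev
    d=q-prev; prev=q; print((d[1]*100).round(2),(d[0]*100).round(2))   # tool x=world y, tool y=world x
for ph in np.arange(18,-97,-9.):
    a=np.radians(ph); g=.019; row(piv+.074*np.array([np.cos(a),np.sin(a)])+g*np.array([-np.sin(a),np.cos(a)]))
print(p)
E
```

```text
clock: 14.58
tool_pos: [0.4509, 0.4658, 0.2179]
tcp_rot: [[0.001, 1.0, -0.002], [1.0, -0.001, -0.003], [-0.003, -0.002, -1.0]]
ft_force: [0.4, -0.2, -0.2]
grip_width: 0.0271
grasp_force: 0.0
clock: 15.0
tool_pos: [0.4506, 0.4647, 0.1625]
tcp_rot: [[0.002, 1.0, -0.001], [1.0, -0.002, -0.002], [-0.002, -0.001, -1.0]]
ft_force: [0.0, 0.0, 0.4]
grip_width: 0.0003
grasp_force: 0.0
-1.07 0.39
-1.06 0.56
-1.13 0.39
-1.18 0.21
-1.2 0.02
-1.19 -0.17
-1.15 -0.35
-1.08 -0.53
-0.98 -0.69
-0.86 -0.83
-0.72 -0.96
-0.56 -1.06
-0.39 -1.13
[0.45060623 0.46467585 0.1624908 ]
```

```bash
python3 -m jog '[1,-0.5,0.2,0,0,0,0, 1,-0.6,0.2,0,0,0,0, 1,-0.5,0.3,0,0,0,0, 1,-0.5,0.3,0,0,0,0, 1,-0.6,0.2,0,0,0,0, 1,-0.5,0.2,0,0,0,0, 1,-0.6,0.1,0,0,0,0, 1,-0.6,0.1,0,0,0,0, 1,-0.6,0,0,0,0,0, 1,-0.6,0,0,0,0,0, 1,0,0,0,0,0,0]'; python3 -m jog '[1,-0.6,-0.1,0,0,0,0, 1,-0.6,-0.1,0,0,0,0, 1,-0.6,-0.2,0,0,0,0, 1,-0.6,-0.2,0,0,0,0, 1,-0.5,-0.2,0,0,0,0, 1,-0.5,-0.3,0,0,0,0, 1,-0.5,-0.3,0,0,0,0, 1,-0.5,-0.4,0,0,0,0, 1,0,0,0,0,0,0]'
python3 - <<'E'
from h import *
s=sensors.sense(); print(s["tool_pos"])
p,d,c=cam("scene"); cv2.imwrite("pics/s5.png",cv2.resize(p[120:240,150:310],(800,600)))
piv=np.array([.390,.413])
for ph in (-63,-72,-81,-90,-96.5):
    a=np.radians(ph); print(ph,(piv+.074*np.array([np.cos(a),np.sin(a)])+.0195*np.array([-np.sin(a),np.cos(a)])).round(4))
E
```

```text
clock: 15.92
tool_pos: [0.4673, 0.4084, 0.1635]
tcp_rot: [[0.003, 1.0, 0.0], [1.0, -0.003, -0.001], [-0.001, 0.0, -1.0]]
ft_force: [0.2, 0.2, 0.1]
grip_width: 0.0003
grasp_force: 0.0
clock: 16.67
tool_pos: [0.4485, 0.3647, 0.1636]
tcp_rot: [[0.002, 1.0, -0.0], [1.0, -0.002, -0.0], [-0.0, -0.0, -1.0]]
ft_force: [0.5, 0.3, -0.1]
grip_width: 0.0004
grasp_force: 0.0
[0.44853386 0.36469588 0.16355405]
-63 [0.441  0.3559]
-72 [0.4314 0.3486]
-81 [0.4208 0.343 ]
-90 [0.4095 0.339 ]
-96.5 [0.401  0.3373]
```

View pics/s5.png

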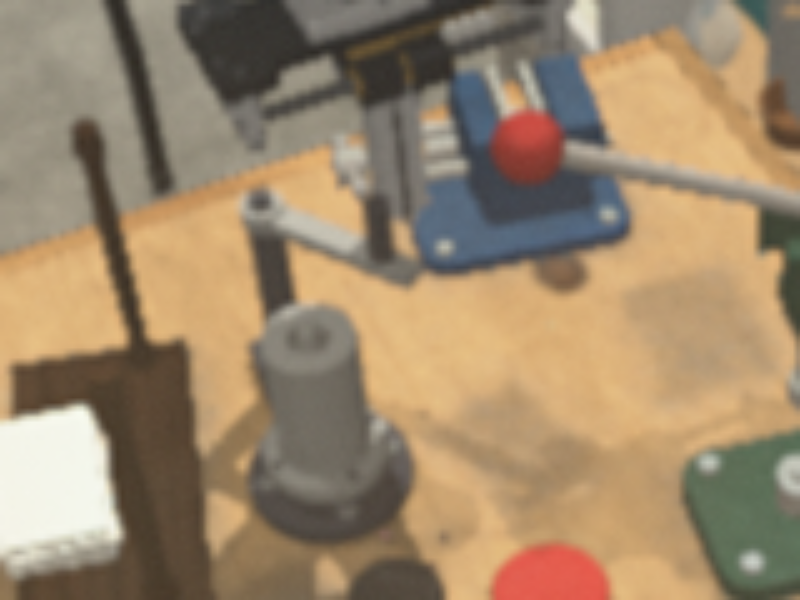

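The crop shows the finger pushing the keeper post at (380,225), the arm part-way round, and the stack standing upright at (315,400). Continuing along the arc.

```bash
python3 -m jog '[1,-0.4,-0.4,0,0,0,0, 1,-0.5,-0.4,0,0,0,0, 1,-0.4,-0.5,0,0,0,0, 1,-0.3,-0.5,0,0,0,0, 1,-0.3,-0.5,0,0,0,0, 1,-0.3,-0.5,0,0,0,0, 1,-0.2,-0.6,0,0,0,0, 1,-0.2,-0.6,0,0,0,0, 1,0,0,0,0,0,0]'; python3 -m jog '[1,-0.1,-0.4,0,0,0,0, 1,-0.1,-0.3,0,0,0,0, 1,0,0,0,0,0,0, 1,0,0,0,0,0,0]'
```

```text
clock: 17.47
tool_pos: [0.4077, 0.3397, 0.1635]
tcp_rot: [[0.001, 1.0, -0.001], [1.0, -0.001, -0.0], [-0.0, -0.001, -1.0]]
ft_force: [0.2, 0.3, 0.2]
grip_width: 0.0003
grasp_force: 0.0
clock: 17.8
tool_pos: [0.4018, 0.3379, 0.1634]
tcp_rot: [[0.001, 1.0, -0.0], [1.0, -0.001, -0.0], [-0.0, -0.0, -1.0]]
ft_force: [-0.0, -0.5, -0.3]
grip_width: 0.0002
grasp_force: 0.0
```

Creeping on until the stop is felt.

```bash
python3 -m jog '[1,0,-0.2,0,0,0,0, 1,0,0,0,0,0,0, 1,0,0,0,0,0,0]'; python3 -m jog '[1,0,-0.2,0,0,0,0, 1,0,0,0,0,0,0, 1,0,0,0,0,0,0]'
```

```text
clock: 18.05
tool_pos: [0.4003, 0.3379, 0.1635]
tcp_rot: [[0.002, 1.0, 0.001], [1.0, -0.002, -0.0], [-0.0, 0.001, -1.0]]
ft_force: [3.5, -0.2, -0.7]
grip_width: 0.0004
grasp_force: 1.8
clock: 18.3
tool_pos: [0.3999, 0.3379, 0.1637]
tcp_rot: [[0.003, 1.0, 0.004], [1.0, -0.003, 0.001], [0.001, 0.004, -1.0]]
ft_force: [15.4, 1.6, -9.4]
grip_width: 0.0002
grasp_force: 7.8
```

Stop reached (15 N). Backing off and checking.

```bash
python3 -m jog '[1,0,0.5,0,0,0,0, 1,0,2,0,0,0,0, 1,0,2,0,0,0,0, 1,0,0,-2,0,0,0, 1,0,0,-4,0,0,0, 1,0,2,-4,0,0,0, 1,2,2,-2,0,0,0, 1,0,0,0,0,0,0, 1,0,0,0,0,0,0]'; python3 - <<'E'
from h import *
p,d,c=cam("wrist"); P=pts(d,c).reshape(-1,3)
p2,d2,c2=cam("scene"); P=np.vstack([P,pts(d2,c2).reshape(-1,3)]); cv2.imwrite("pics/s6.png",cv2.resize(p2[110:290,140:380],(800,600)))
def b(x0,x1,y0,y1,z0,z1):
    return P[(P[:,0]>x0)&(P[:,0]<x1)&(P[:,1]>y0)&(P[:,1]<y1)&(P[:,2]>z0)&(P[:,2]<z1)]
for nm,a in dict(posttop=(.34,.42,.29,.4,.168,.18),spacertop=(.34,.43,.29,.38,.11,.118),arm=(.34,.42,.3,.4,.13,.14)).items():
    s=b(*a); print(nm,len(s),np.median(s,0).round(4),s.min(0).round(3),s.max(0).round(3))
E
```

```text
clock: 19.05
tool_pos: [0.482, 0.3584, 0.2811]
tcp_rot: [[0.001, 1.0, 0.0], [1.0, -0.001, 0.0], [0.0, 0.0, -1.0]]
ft_force: [-0.3, -0.2, -0.4]
grip_width: 0.0007
grasp_force: 0.0
posttop 272 [0.3818 0.3391 0.1725] [0.374 0.331 0.168] [0.388 0.346 0.176]
spacertop 1147 [0.3913 0.335  0.1141] [0.356 0.309 0.11 ] [0.406 0.358 0.118]
arm 1548 [0.3854 0.3666 0.1347] [0.372 0.318 0.13 ] [0.396 0.4   0.14 ]
```

View pics/s6.png

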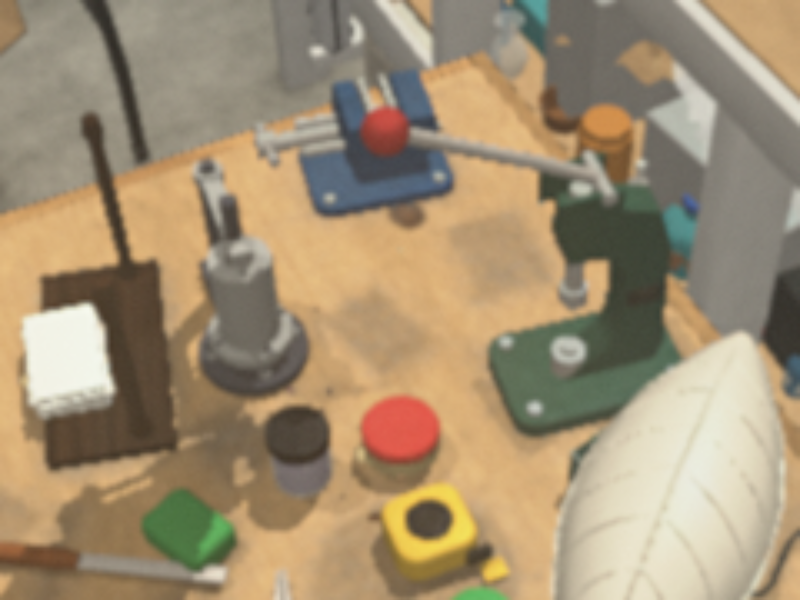

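The keeper arm lies over the spindle, with its post at (230,215) px and (0.382, 0.339) in the world, as expected at the stop. The stack stands intact at (243,300), and the jar, tin and tape are where they were.

```bash
python3 -c "
from bench import r
print(r.sign_off())"
```

```text
the job is handed in; nothing more can be done
None
```

The job is handed in: the bearing is home on the shoulder, the spacer is on top of it, the keeper is closed against its stop over the spindle, and the tape measure, tin and jar were left alone; no verdict came back at hand-in.

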